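# Pack the setting kit into its fitted caddy

## Task

Pack the setting kit for the next job into the wooden caddy: the thicker of the two gauge pins, the narrower of the two gauge blocks, and the plunger gauge whose plunger is pushed fully home, each lying flat in the recess that is shaped for it, lengthwise like the recess. Leave the thinner pin, the wider block and the gauge whose plunger is pulled out where they lie.

Things in the scene. Friction and masses are not known exactly. Their poses are not given: they have to be found in the camera images.
- caddy: Shallow wooden caddy, fixed on the worktop, 166 x 100 x 12 mm (local x, y, z) with a small finger tab at each short end (197 mm over the tabs); its rim is level with the tops of the three inserts that fill it side by side along its x. Origin: centre of its underside.
- pin_insert: Fixed grey insert in the caddy, 51.5 x 91.5 mm (local x, y), top 8 mm above its origin, with one central black-floored recess 3 mm deep. Origin: centre of its underside, under the recess, 4 mm above the worktop. Three such inserts lie side by side in any order. Recess here: long and narrow: 30 mm (x) by 84 mm (y), for the thick pin lying along y, either way round.
- block_insert: Fixed grey insert in the caddy, 51.5 x 91.5 mm (local x, y), top 8 mm above its origin, with one central black-floored recess 3 mm deep. Origin: centre of its underside, under the recess, 4 mm above the worktop. Three such inserts lie side by side in any order. Recess here: short: 36 mm (x) by 46 mm (y), for the narrow gauge block with its 30 mm side along y, either way round.
- gauge_insert: Fixed grey insert in the caddy, 51.5 x 91.5 mm (local x, y), top 8 mm above its origin, with one central black-floored recess 3 mm deep. Origin: centre of its underside, under the recess, 4 mm above the worktop. Three such inserts lie side by side in any order. Recess here: long and wide: 41 mm (x) by 80 mm (y), for the plunger gauge lying along y, either way round, with the middle of its body in the middle of the recess.
- thick_pin: Thick plain pale metal gauge pin, 14 mm diameter, 70 mm long along its y (grip across x); it does not roll. To be packed. Lies flat on the worktop; origin: centre of its underside; z up.
- thin_pin: Thin plain pale metal gauge pin, 8 mm diameter, 60 mm long along its y. A look-alike, to be left. Lies flat on the worktop; origin: centre of its underside; z up.
- narrow_block: Narrow pale metal gauge block, 20 x 30 x 9 mm (local x, y, z; grip across x). To be packed. Lies flat on the worktop; origin: centre of its underside; z up.
- wide_block: Wide, nearly square pale metal gauge block, 35 x 30 x 9 mm (local x, y, z). A look-alike, to be left. Lies flat on the worktop; origin: centre of its underside; z up.
- gauge_in: Steel plunger gauge lying flat: body 24 x 46 x 14 mm (local x, y, z; grip across x), brass screw and dark scale on top; a stiff (3 N) round plunger with a dark cap (12 mm dia, 8 mm thick) slides out of its +y end. Origin: centre of the body's underside, plunger not counted. Here the plunger is home (cap within 1.5 mm of the body), 55 mm over all. To be packed.
- gauge_out: Steel plunger gauge lying flat: body 24 x 46 x 14 mm (local x, y, z; grip across x), brass screw and dark scale on top; a stiff (3 N) round plunger with a dark cap (12 mm dia, 8 mm thick) slides out of its +y end. Origin: centre of the body's underside, plunger not counted. Here it is pulled out 18 to 21 mm, bare rod showing, about 74 mm over all. Look-alike, to be left.
There are look-alikes about, which are no part of the job. What is shaped like the gauge_in but purple is not meant.

How it is judged:
By the outcome, as a careful person would: the job done as asked, in the order asked, and still so for the second after the job is handed in, with the robot touching nothing.
It also fails if it takes over 77 s, if anything falls off the work surface, if the arm or the gripper's body presses on something with over 40 N, if the wrist force passes 120 N, or if a joint passes its speed limit or range.

## Robot

A 7-joint arm with a two-finger parallel gripper is mounted at the origin on a cart in front of the work surface, level with it; the furniture and walls round the work are solid. World frame = base frame: x ahead of the robot, y to its left, z up, the work surface at z = 0. Lengths are in m, angles in rad, forces in N, time in s.
With the tool pointing down it reaches from about 0.4 to 0.85 m from the base axis. Payload 10.4 kg.
Tool frame: the origin (TCP) lies midway between the tips of the shut fingers; the grasp point (between the pads) lies 19 mm behind it; z points along the fingers, y is the line along which they close (so a half turn about z gives the same grasp; the last joint's range is limited). The gripper opens to 87 mm and grips with 3 to 60 N. Pads are 19 mm wide; open, the fingers measure 117 mm over their backs; the gripper's body (75 mm by 190 mm) begins 51 mm behind the grasp point.
Start: joints at [-1.28, 0.332, -0.065, 1.46, 0.022, 1.35, -0.088], TCP at [0.193, 0.595, 0.223] pointing down, gripper open.
Joint ranges: [-2.6, 2.6], [-0.5, 2.12], [-1.47, 1.34], [0.16, 2.42], [-1.27, 4.41], [0.06, 2.06], [-2.6, 2.6]. Speed limits (rad/s): [2.22, 2.22, 2.79, 2.79, 3.14, 3.14, 3.14].

## Interface

Orientations are given as a unit quaternion [x, y, z, w].
In Python, from bench import r gives the robot as it stands.
- The arm moves only by the tool arm_command, never from a script. Its argument "moves" is one flat list of numbers, 4 for each row, row after row: the shift along the tool's x, y, z in cm, then the turn about the tool's z in degrees. A call has 1 to 12 rows; each row shifts and turns the commanded pose from where the row before left it, along the tool's axes as they then stand; what a row does not reach is not made up. A row lasts 1/12 s, in which the tool goes at most 41.7 mm and 7.16 degrees, less where a joint would pass 70% of its speed; a pose out of reach is approached as far as the arm can. A call with a gripper value outside its range is refused whole. "fingers" is the opening in per cent of the stroke, from 0 (shut) to 100 (fully open), set as the call begins (left out, the last holds). The fingers move at their own pace and stop on an object; "squeeze" is the grip in N (left out, the last holds). Time passes only in rows, so rows that do not move let the fingers close. It gives the time, the measured TCP pose, the force, the opening and the grip force at its end, in the units of the state.
- r.read_state(): the state, without advancing time (a new reading comes with each control period).
- r.camera(name): name is "scene" or "top" or "wrist"; returns the picture (384x512x3 uint8, red, green, blue); there is no depth.
- r.camera_info(name): a dict with "fx", "fy", "cx", "cy" (pixels), "origin" and "attitude" of the camera in the world. Camera axes: x right, y up, looking along -z (the intrinsics and any distortion apply to the point x, -y, -z); pixel columns grow to the right and rows downward; lengths in m; the calibration is good to about 2 mm. A picture is of the moment at which its call begins: read the wrist's pose just before it. camera_info takes no time and is no camera call; for the wrist camera it gives the pose at the moment of the call.
- r.close_job(): hands the job in; it is judged then, once.
The state is a dict: "time": time; "joint_positions": joint angles; "joint_vel": joint speeds; "joint_torque": joint torques, N m; "ee_pos": TCP position; "eef_rot": TCP orientation; "ft_force": force on the tool from outside, world axes, zero at the start; "torque": the same for the moment, N m; "width": finger opening in m; "grip_force": force on a finger pad.
Only numpy, scipy, OpenCV 4.12 (cv2) and the standard library are available. Lean on these libraries where they do the work, as an engineer would, in place of code of your own. Each camera call takes 0.05 s, during which the arm holds its last target. There are 200 camera calls.

## Working session

There is one attempt and no reset: what is moved stays moved. The work goes in short steps, Python scripts to look and compute and a tool call to move; the robot and the scene stay as the last step left them, time stands still between calls to the robot, and variables do not carry over. Pictures are saved under pics/ and viewed, at most 14 in all, crops included, and the job is handed in when it is done.

Besides the shell and the picture viewer there is one more tool, called after "Call:" by a JSON object that holds its "method" and its "body", one argument or row to a line. arm_command: Moves the arm, as the interface text tells. Its arguments: {"type":"object","properties":{"moves":{"type":"array"},"fingers":{"type":"number"},"squeeze":{"type":"number"}},"required":["moves"]}

```bash
mkdir -p pics; ls; python3 - <<'E'
from bench import r
import cv2
s=r.read_state();print(s['time'],s['ee_pos'],s['eef_rot'],s['width'])
a=r.camera('top');b=r.camera('scene')
cv2.imwrite('pics/top.png',a[:,:,::-1]);cv2.imwrite('pics/scene.png',b[:,:,::-1])
for n in('top','scene','wrist'):print(n,r.camera_info(n))
E
```

```text
pics
0.0 [0.19281685 0.59410189 0.22176218] [ 1.56245344e-01  9.87718025e-01 -7.00584618e-04 -6.61424480e-05] 0.08749527011904366
top {'fx': 355.8578842650161, 'fy': 355.8578842650161, 'cx': 260.37549991977124, 'cy': 189.169519941148, 'origin': array([0.40781403, 0.39583372, 0.88079626]), 'attitude': array([ 0.03079598, -0.02306437, -0.70010587,  0.71300169])}
scene {'fx': 433.39654823878277, 'fy': 433.39654823878277, 'cx': 253.4640953004246, 'cy': 182.2925260039607, 'origin': array([0.59130534, 1.33887026, 0.50034522]), 'attitude': array([0.03582367, 0.53701981, 0.84212385, 0.03396768])}
wrist {'fx': 309.1155505301414, 'fy': 309.1155505301414, 'cx': 260.95972926487923, 'cy': 190.79469559467938, 'origin': array([0.11940102, 0.61788   , 0.38380442]), 'attitude': array([-0.11586898, -0.08301696,  0.58209997,  0.8005262 ])}
```

View pics/top.png

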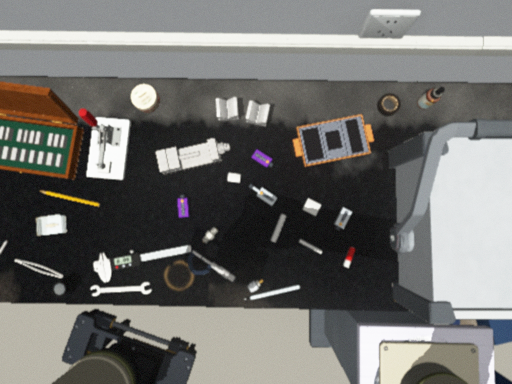

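View pics/scene.png

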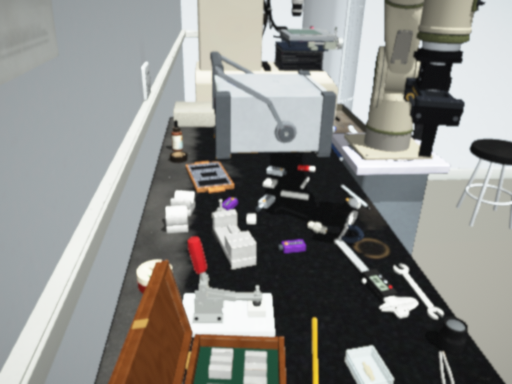

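```bash
python3 - <<'E'
import cv2
a=cv2.imread('pics/top.png')
cv2.imwrite('pics/crop.png',cv2.resize(a[105:265,210:390],None,fx=3.7*1.0,fy=3.7,interpolation=cv2.INTER_CUBIC))
E
cat > h.py <<'E'
from bench import r
import numpy as np,cv2
from scipy.spatial.transform import Rotation as R
def cast(info,uv,z):
    uv=np.atleast_2d(uv).astype(float)
    d=np.c_[(uv[:,0]-info['cx'])/info['fx'],-(uv[:,1]-info['cy'])/info['fy'],-np.ones(len(uv))]
    d=R.from_quat(info['attitude']).apply(d);o=np.array(info['origin'])
    return (o+d*((z-o[2])/d[:,2])[:,None])[:,:2]
def blobs(img,info,mask,z,amin=30,amax=1e9):
    out=[]
    for c in cv2.findContours(mask.astype(np.uint8),cv2.RETR_EXTERNAL,cv2.CHAIN_APPROX_NONE)[0]:
        if not amin<=cv2.contourArea(c)<=amax: continue
        p=cast(info,c[:,0,:],z)
        (cx,cy),(w,h),a=cv2.minAreaRect((p*1000).astype(np.float32))
        if w>h: w,h,a=h,w,a+90
        # a+90 = direction of long side in world xy (deg)
        m=c[:,0,:].mean(0)
        out.append((m.round(0),np.round([cx,cy,w,h,(a+90)%180],1)))
    return out
E
python3 - <<'E'
from h import *
a=cv2.imread('pics/top.png');i=r.camera_info('top')
g=a.min(2)
for m,b in blobs(a,i,g>110,0.01,12,3000):
    if 210<m[0]<390 and 90<m[1]<270: print(m,b)
hsv=cv2.cvtColor(a,cv2.COLOR_BGR2HSV)
m=(hsv[...,0]<25)&(hsv[...,1]>90)&(hsv[...,2]>70)
print('caddy');[print(x) for x in blobs(a,i,m,0.012,30) if x[0][0]>280]
E
```

```text
[347. 263.] [299.1 194.9  15.1  18.2 161.6]
[218. 269.] [279.4 505.3  14.2  88.2  61.4]
[310. 246.] [337.  282.2   7.7  59.2  62.5]
[278. 228.] [380.7 361.1  10.8  68.5 159. ]
[343. 218.] [409.4 203.8  24.8  46.4 152.1]
[312. 206.] [434.5 280.1  30.7  38.   64.3]
[264. 194.] [463.2 398.5  23.8  64.6  57.2]
[234. 177.] [502.4 472.6  23.4  33.6  82.8]
[262. 158.] [551.8 403.2   7.6  35.8  57.1]
[333. 139.] [600.6 228.7  93.2 158.2 102.4]
[257. 113.] [666.3 418.5  56.3  57.8 169.3]
[227. 108.] [676.4 495.1  55.9  59.1   4.5]
caddy
(array([350., 254.]), array([321.9, 185.7,  16.2,  32.1, 156.1]))
(array([333., 140.]), array([599.9, 229.2, 105.7, 200.4, 102.1]))
(array([431.,  96.]), array([713. , -14.6,  25.6,  34.1,  36.7]))
```

View pics/crop.png

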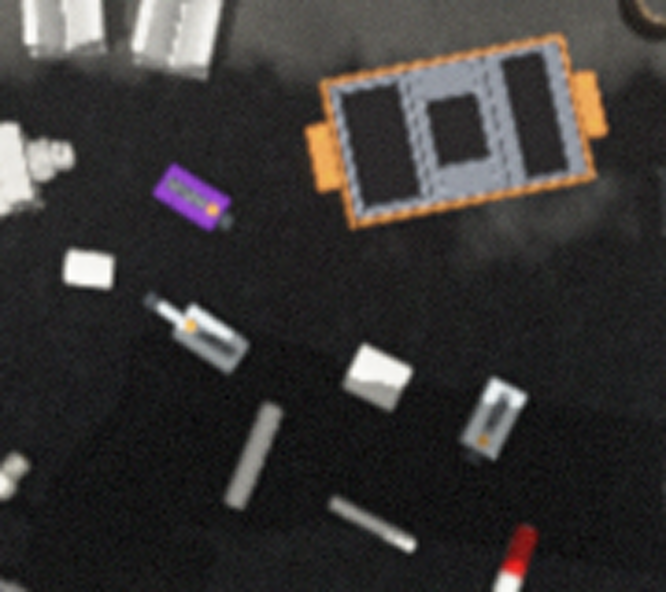

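I read the top view as follows:
- **Pins:** (278,228) is about 11–14 mm wide and 68 mm long, so it is the thick one to pack. (310,246) is about 8×59, the thin one to leave.
- **Blocks:** (234,177) is about 23×34, the narrow one to pack. (312,206) is about 31×38, the wide one to leave.
- **Gauges:** (343,218) has its cap against the body, so it gets packed. (264,194) shows bare rod and stays. (262,158) is purple and isn't meant.
- **Caddy:** it sits at (333,140). From left to right its recesses are gauge, block and pin.

The enlarged crop confirms all of these.

```bash
cat >> h.py <<'E'
def go(x,y,z,ydir=None):
    """print tool-frame shift (cm) in current frame and turn (deg) to get tool y to ydir (world deg, mod 180)"""
    s=r.read_state();q=R.from_quat(s['eef_rot']);M=q.as_matrix()
    d=M.T@(np.array([x,y,z])-s['ee_pos'])*100
    yd=np.degrees(np.arctan2(M[1,1],M[0,1]))
    t=None if ydir is None else -((ydir-yd+90)%180-90)
    print('t',s['time'],'pos',np.round(s['ee_pos'],4),'ydir',round(yd,1),'| shift cm',np.round(d,2),'turn',None if t is None else round(t,1),'F',np.round(s['ft_force'],1),'w',round(s['width'],4),'grip',round(s['grip_force'],1),'j7',round(s['joint_positions'][6],2))
E
python3 -c "
from h import *
go(.381,.361,.15,69)"
```

```text
t 0.1 pos [0.1928 0.5941 0.2218] ydir 72.0 | shift cm [-25.09 -16.36   7.21] turn 3.0 F [ 0.6 -0.8  1.2] w 0.0872 grip 0.0 j7 -0.09
```

Call:
{"method": "arm_command", "body": {
  "moves": [-3.1, -2, 0.9, 0, -3.1, -2, 0.9, 0, -3.1, -2, 0.9, 0, -3.1, -2.1, 0.9, 0, -3.1, -2.1, 0.9, 0, -3.1, -2.1, 0.9, 0, -3.2, -2.1, 0.9, 0, -3.2, -2.1, 0.9, 3, 0, 0, 0, 0, 0, 0, 0, 0],
  "fingers": 45
}}

```text
time: 0.93
ee_pos: [0.381, 0.3581, 0.1499]
eef_rot: [0.184, 0.983, -0.001, -0.0]
ft_force: [-0.6, 1.3, -0.2]
width: 0.0398
grip_force: 0.0
```

```bash
python3 - <<'E'
from h import *
go(.381,.361,.15,69)
i=r.camera_info('wrist');w=r.camera('wrist')[:,:,::-1];cv2.imwrite('pics/w1.png',w)
for m,b in blobs(w,i,w.min(2)>110,0.01,80,20000): print(m,b)
E
```

```text
t 0.9333 pos [0.381  0.3581 0.1499] ydir 68.8 | shift cm [ 0.1   0.27 -0.01] turn -0.2 F [-0.6  1.3 -0.2] w 0.0398 grip 0.0 j7 0.37
[ 42. 319.] [441.5  65.2  20.1  45.3 159.1]
[485. 292.] [601.9 545.5  50.1  92.6 162.8]
[260. 276.] [483.3 317.3  32.7 194.5  68.8]
[ 27. 276.] [389.4  74.7  32.7  63.4  68.8]
[170. 278.] [448.9 222.5   6.9  62.4 152. ]
[198. 239.] [418.9 272.1  11.7  19.5 155.3]
[138. 232.] [384.8 214.7  10.3  28.2  68.8]
[489. 247.] [544.3 559.1  33.   60.5 104.2]
[314. 230.] [456.7 391.3  29.3  53.4  57.2]
[174. 166.] [336.7 282.3   9.4  60.5  63.3]
[ 77. 163.] [298.9 193.8  17.   18.2 159. ]
[263. 177.] [380.8 359.4  14.7  72.6 159.2]
[504. 134.] [426.4 594.8  19.5  44.1   6.6]
[421.  96.] [359.3 525.6  21.9  45.2 138.7]
[419.  21.] [298.8 535.   37.9 165.8  68.7]
[265.  12.] [244.3 415.1  23.4  27.8  68.7]
[193.  29.] [230.9 350.9   9.7  90.9 104. ]
[65. 10.] [184.3 254.3  28.2 105.4  68.7]
```

View pics/w1.png

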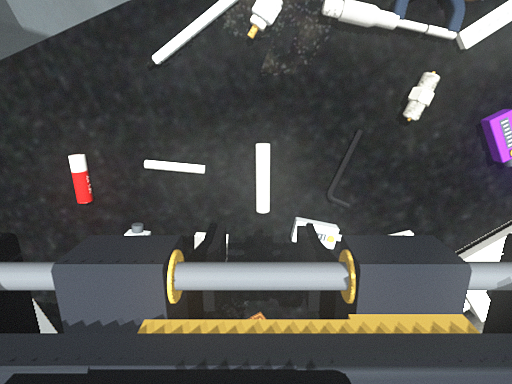

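The wrist view shows the thick pin at (263,177), measuring about 14×72 mm, and the thin one at (174,166). I'll descend on the thick pin.

Call:
{"method": "arm_command", "body": {
  "moves": [0.1, 0.1, 3.5, 0, 0, 0, 3.5, 0, 0, 0, 3.5, 0, 0, 0, 2.5, 0, 0, 0, 1, 0, 0, 0, 0.55, 0, 0, 0, 0, 0, 0, 0, 0, 0]
}}

```text
time: 1.65
ee_pos: [0.3796, 0.3629, 0.0064]
eef_rot: [0.182, 0.983, 0.001, 0.0]
ft_force: [0.4, -0.5, 0.1]
width: 0.0393
grip_force: 0.0
```

Call:
{"method": "arm_command", "body": {
  "moves": [0, 0, 0, 0, 0, 0, 0, 0, 0, 0, 0, 0, 0, 0, 0, 0, 0, 0, 0, 0, 0, 0, 0, 0],
  "fingers": 0,
  "squeeze": 25
}}

```text
time: 2.15
ee_pos: [0.3793, 0.3618, 0.0054]
eef_rot: [0.182, 0.983, 0.0, 0.0]
ft_force: [-1.3, -0.8, 3.7]
width: 0.0135
grip_force: 25.0
```

Call:
{"method": "arm_command", "body": {
  "moves": [0, 0, -1, 0, 0, 0, -2, 0, 0, 0, -2.5, 0, 0, 0, -3, 0, 0, 0, -3, 0, 0, 0, 0, 0]
}}

```text
time: 2.65
ee_pos: [0.3814, 0.3639, 0.1265]
eef_rot: [0.182, 0.983, 0.004, 0.002]
ft_force: [1.0, 1.0, 1.1]
width: 0.0137
grip_force: 25.0
```

```bash
python3 - <<'E'
from h import *
go(.611,.178,.12,102.3)
E
```

```text
t 2.65 pos [0.3814 0.3639 0.1265] ydir 69.0 | shift cm [-28.1   -9.13   0.65] turn -33.3 F [1.  1.  1.1] w 0.0137 grip 25.0 j7 0.37
```

Call:
{"method": "arm_command", "body": {
  "moves": [-3.5, -1.1, 0, 0, -3.5, -1.1, 0, 0, -3.5, -1.1, 0, 0, -3.5, -1.1, 0, 0, -3.5, -1.1, 0, 0, -3.5, -1.2, 0, 0, -3.5, -1.2, 0, -6, -3.5, -1.2, 0, -7, 0, 0, 0, -7, 0, 0, 0, -7, 0, 0, 0, -6.3, 0, 0, 0, 0]
}}

```text
time: 3.65
ee_pos: [0.6103, 0.1793, 0.12]
eef_rot: [-0.11, 0.994, 0.0, -0.0]
ft_force: [0.5, 0.0, -0.1]
width: 0.0137
grip_force: 25.0
```

```bash
python3 - <<'E'
from h import *
a=cv2.imread('pics/top.png');i=r.camera_info('top')
m=np.zeros(a.shape[:2],np.uint8)
hsv=cv2.cvtColor(a,cv2.COLOR_BGR2HSV)
o=((hsv[...,0]<25)&(hsv[...,1]>90)&(hsv[...,2]>70)).astype(np.uint8)
c=[c for c in cv2.findContours(o,cv2.RETR_EXTERNAL,cv2.CHAIN_APPROX_NONE)[0] if cv2.boundingRect(c)[0]>280 and cv2.boundingRect(c)[1]<150 and cv2.contourArea(c)>1000]
cv2.drawContours(m,c,-1,1,-1)
m=m.astype(bool)&(a.max(2)<75)
for x in blobs(a,i,m,0.011,40): print(x)
go(.611,.178,.12,102.3)
i=r.camera_info('wrist');w=r.camera('wrist')[:,:,::-1];cv2.imwrite('pics/w2.png',w)
E
```

```text
(array([333., 140.]), array([600.3, 228.6,  32.8,  43.1,  12.4]))
(array([312., 144.]), array([589.4, 279.7,  37.4,  76.9,  12.4]))
(array([354., 136.]), array([611.2, 177.1,  26.9,  79.4,  12.4]))
t 3.65 pos [0.6103 0.1793 0.12  ] ydir 102.6 | shift cm [-0.04 -0.15  0.  ] turn 0.3 F [ 0.5  0.  -0.1] w 0.0137 grip 25.0 j7 1.49
```

View pics/w2.png

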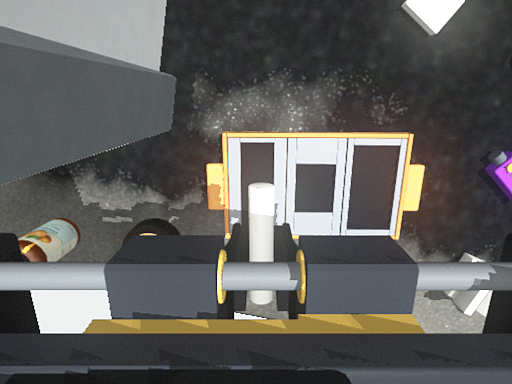

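```bash
python3 - <<'E'
from h import *
i=r.camera_info('wrist');print(i['origin'])
for z in(0,.1,.15,.2,.25,.3): print(z,cast(i,[[175,75],[175,100],[0,185],[165,0]],z).round(3).tolist())
i=r.camera_info('top')
for z in(0,.15,.2,.25,.3): print(z,cast(i,[[397,133],[397,160],[398,215],[430,135],[478,122],[396,285]],z).round(3).tolist())
a=cv2.imread('pics/top.png');cv2.imwrite('pics/c2.png',cv2.resize(a[80:320,300:512],None,fx=2.4,fy=2.4,interpolation=cv2.INTER_CUBIC))
E
```

```text
[0.53483431 0.16258459 0.28206073]
0 [[0.53, 0.086], [0.551, 0.089], [0.662, -0.062], [0.476, 0.071]]
0.1 [[0.532, 0.113], [0.545, 0.115], [0.617, 0.017], [0.497, 0.103]]
0.15 [[0.533, 0.127], [0.542, 0.128], [0.595, 0.057], [0.507, 0.12]]
0.2 [[0.534, 0.14], [0.539, 0.141], [0.572, 0.097], [0.518, 0.136]]
0.25 [[0.534, 0.154], [0.537, 0.154], [0.549, 0.137], [0.528, 0.152]]
0.3 [[0.535, 0.167], [0.534, 0.167], [0.527, 0.177], [0.539, 0.168]]
0 [[0.622, 0.067], [0.554, 0.068], [0.417, 0.067], [0.618, -0.015], [0.653, -0.135], [0.248, 0.073]]
0.15 [[0.586, 0.123], [0.529, 0.123], [0.416, 0.123], [0.582, 0.055], [0.611, -0.045], [0.275, 0.128]]
0.2 [[0.573, 0.142], [0.521, 0.142], [0.415, 0.141], [0.571, 0.078], [0.598, -0.015], [0.284, 0.146]]
0.25 [[0.561, 0.16], [0.512, 0.161], [0.415, 0.16], [0.559, 0.101], [0.584, 0.015], [0.293, 0.165]]
0.3 [[0.549, 0.179], [0.504, 0.179], [0.414, 0.179], [0.547, 0.125], [0.57, 0.046], [0.302, 0.183]]
```

View pics/c2.png

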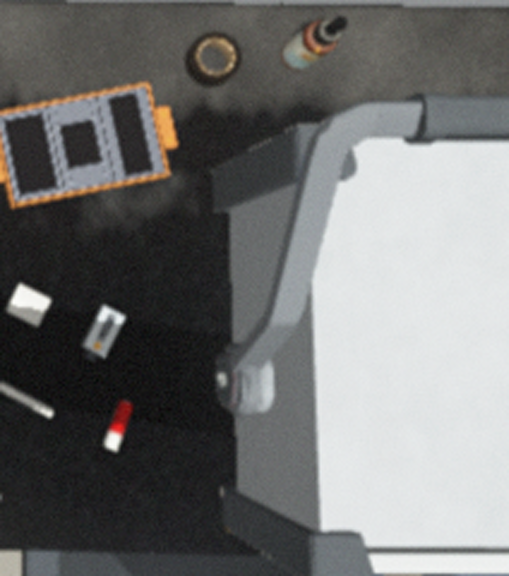

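The pin is held over the pin recess. The cabinet corner is at x≈0.575 at most and the gripper's edge at x≈0.595, so straight down is clear.

Call:
{"method": "arm_command", "body": {
  "moves": [0, -0.2, 3, 0, 0, 0, 3, 0, 0, 0, 2.4, 0, 0, 0, 1.2, 0, 0, 0, 0.6, 0, 0, 0, 0.3, 0, 0, 0, 0, 0, 0, 0, 0, 0]
}}

```text
time: 4.37
ee_pos: [0.6117, 0.178, 0.0165]
eef_rot: [-0.107, 0.994, 0.0, 0.001]
ft_force: [-0.9, -0.7, -0.1]
width: 0.0133
grip_force: 25.0
```

```bash
python3 -c "
from h import *
go(.611,.1775,.0145,102.4)"
```

```text
t 4.3667 pos [0.6117 0.178  0.0165] ydir 102.3 | shift cm [ 0.08 -0.03  0.2 ] turn -0.1 F [-0.9 -0.7 -0.1] w 0.0133 grip 25.0 j7 1.5
```

Call:
{"method": "arm_command", "body": {
  "moves": [0, 0, 0.15, 0, 0, 0, 0, 0, 0, 0, 0, 0]
}}

```text
time: 4.62
ee_pos: [0.6114, 0.1778, 0.0145]
eef_rot: [-0.107, 0.994, 0.0, 0.001]
ft_force: [-0.4, 0.1, 2.1]
width: 0.0138
grip_force: 25.0
```

Call:
{"method": "arm_command", "body": {
  "moves": [0, 0, 0, 0, 0, 0, 0, 0, 0, 0, 0, 0, 0, 0, -1, 0, 0, 0, -3, 0, 0, 0, -3.5, 0, 0, 0, -3.5, 0, 0, 0, 0, 0],
  "fingers": 38
}}

```text
time: 5.28
ee_pos: [0.6145, 0.1786, 0.1321]
eef_rot: [-0.107, 0.994, 0.001, 0.005]
ft_force: [0.3, -0.8, 0.0]
width: 0.0327
grip_force: 0.0
```

```bash
python3 -c "
from h import *
w=r.camera('wrist');i=r.camera_info('wrist');cv2.imwrite('pics/w3.png',w[:,:,::-1])
go(.503,.474,.14,None)
a=r.camera('top')[:,:,::-1];cv2.imwrite('pics/top2.png',a)
"
```

```text
t 5.3333 pos [0.6133 0.1783 0.1288] ydir 102.3 | shift cm [ 4.47 31.24 -1.12] turn None F [ 0.  -0.  -0.5] w 0.0327 grip 0.0 j7 1.49
```

View pics/w3.png

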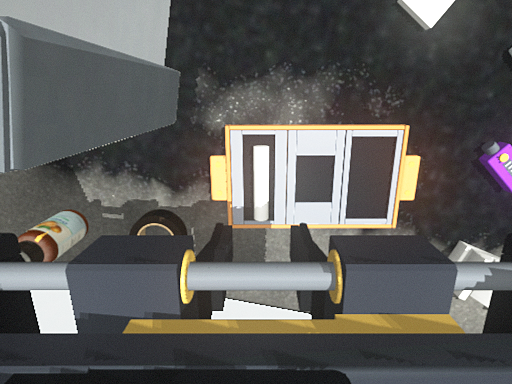

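The pin lies in its recess at (261,183). Next is the narrow block at top-view pixel (234,177).

Call:
{"method": "arm_command", "body": {
  "moves": [0.5, 3.9, -0.2, 0, 0.5, 3.9, -0.2, 0, 0.5, 3.9, -0.2, 0, 0.6, 3.9, -0.2, 0, 0.6, 3.9, -0.2, 0, 0.6, 3.9, -0.2, 0, 0.6, 3.9, 0, 0, 0.6, 3.9, 0, 0, 0, 0, 0, -7, 0, 0, 0, -7, 0, 0, 0, -7, 0, 0, 0, -7]
}}

```text
time: 6.38
ee_pos: [0.4995, 0.4725, 0.1339]
eef_rot: [-0.348, 0.938, -0.001, -0.001]
ft_force: [-0.1, 0.3, 1.1]
width: 0.0328
grip_force: 0.0
```

Call:
{"method": "arm_command", "body": {
  "moves": [0, 0, 0, -7, 0, 0, 0, -7, 0, 0, 0, -7, 0, 0, 0, -7, 0, 0, 0, -7, 0, 0, 0, -7, 0, 0, 0, 0, 0, 0, 0, 0],
  "fingers": 45
}}

```text
time: 7.05
ee_pos: [0.4999, 0.4724, 0.1345]
eef_rot: [-0.657, 0.754, 0.0, -0.001]
ft_force: [0.6, -0.1, 0.2]
width: 0.0391
grip_force: 0.0
```

```bash
python3 - <<'E'
from h import *
go(.503,.474,.14,172.8)
i=r.camera_info('wrist');w=r.camera('wrist')[:,:,::-1];cv2.imwrite('pics/w4.png',w)
for m,b in blobs(w,i,w.min(2)>140,0.009,80,20000): 
    if abs(b[0]-503)<60 and abs(b[1]-474)<60:print(m,b)
E
```

```text
t 7.05 pos [0.4999 0.4724 0.1345] ydir 172.1 | shift cm [-0.2  -0.29 -0.55] turn -0.7 F [ 0.6 -0.1  0.2] w 0.0391 grip 0.0 j7 2.13
[258. 182.] [502.3 469.8  20.9  31.9  82.5]
```

View pics/w4.png

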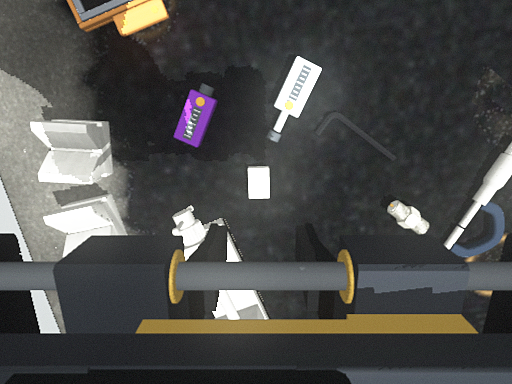

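The narrow block is at (258,182), about 21×32 mm, angle 82.5°. The vise head is near (190,230), so I'll check clearance to it.

```bash
python3 - <<'E'
from h import *
i=r.camera_info('wrist')
for z in(0,.03,.06): print(z,cast(i,[[176,212],[195,225],[225,220],[200,245]],z).round(3).tolist())
i=r.camera_info('top')
for z in(0,.03,.06): print(z,cast(i,[[229,146],[221,140],[221,155],[218,140]],z).round(3).tolist())
go(.5023,.471,.0052,172.5)
E
```

```text
0 [[0.59, 0.492], [0.574, 0.508], [0.542, 0.507], [0.573, 0.531]]
0.03 [[0.58, 0.482], [0.565, 0.497], [0.537, 0.496], [0.565, 0.518]]
0.06 [[0.57, 0.472], [0.557, 0.486], [0.532, 0.485], [0.556, 0.504]]
0 [[0.582, 0.487], [0.597, 0.507], [0.559, 0.506], [0.597, 0.515]]
0.03 [[0.576, 0.484], [0.591, 0.504], [0.554, 0.503], [0.59, 0.511]]
0.06 [[0.57, 0.481], [0.584, 0.5], [0.549, 0.499], [0.584, 0.507]]
t 7.1 pos [0.5    0.4725 0.1347] ydir 172.1 | shift cm [ 0.1  -0.27 12.95] turn -0.4 F [ 0.1  0.2 -0.5] w 0.0391 grip 0.0 j7 2.13
```

Call:
{"method": "arm_command", "body": {
  "moves": [0.1, -0.3, 3, 0, 0, 0, 3.5, 0, 0, 0, 3, 0, 0, 0, 2, 0, 0, 0, 1, 0, 0, 0, 0.45, 0, 0, 0, 0, 0, 0, 0, 0, 0]
}}

```text
time: 7.77
ee_pos: [0.5037, 0.4722, 0.0075]
eef_rot: [-0.658, 0.753, 0.0, 0.001]
ft_force: [-0.5, -0.0, 0.3]
width: 0.039
grip_force: 0.0
```

Call:
{"method": "arm_command", "body": {
  "moves": [0, 0, 0, 0, 0, 0, 0, 0, 0, 0, 0, 0, 0, 0, 0, 0, 0, 0, 0, 0, 0, 0, 0, 0],
  "fingers": 0
}}

```text
time: 8.27
ee_pos: [0.5033, 0.4718, 0.0067]
eef_rot: [-0.658, 0.753, 0.0, 0.0]
ft_force: [-0.4, -0.8, 4.3]
width: 0.019
grip_force: 25.0
```

Call:
{"method": "arm_command", "body": {
  "moves": [0, 0, -1, 0, 0, 0, -2, 0, 0, 0, -3, 0, 0, 0, -3, 0, 0, 0, -2, 0, 0, 0, 0, 0]
}}

```text
time: 8.77
ee_pos: [0.5049, 0.4733, 0.1224]
eef_rot: [-0.658, 0.753, 0.0, 0.004]
ft_force: [0.5, 0.2, 0.6]
width: 0.0189
grip_force: 25.0
```

```bash
python3 -c "
from h import *
go(.6003,.2286,.11,102.4)"
```

```text
t 8.7667 pos [0.5049 0.4733 0.1224] ydir 172.3 | shift cm [ 22.98 -12.72   1.15] turn 69.9 F [0.5 0.2 0.6] w 0.0189 grip 25.0 j7 2.14
```

Call:
{"method": "arm_command", "body": {
  "moves": [1.5, -0.8, 0, 0, 2.5, -1.4, 0, 0, 2.9, -1.6, 0, 0, 2.9, -1.6, 0, 0, 2.9, -1.6, 0, 0, 2.9, -1.6, 0, 0, 2.9, -1.6, 0, 0, 2.5, -1.4, 0, 0, 2, -1.1, 0, 3, 0, 0, 0, 6, 0, 0, 0, 6, 0, 0, 0, 6]
}}

```text
time: 9.77
ee_pos: [0.5981, 0.2256, 0.1155]
eef_rot: [-0.506, 0.862, 0.0, -0.001]
ft_force: [-0.8, 1.0, -0.0]
width: 0.0194
grip_force: 25.0
```

Call:
{"method": "arm_command", "body": {
  "moves": [0, 0, 0, 7, 0, 0, 0, 7, 0, 0, 0, 7, 0, 0, 0, 7, 0, 0, 0, 7, 0, 0, 0, 7, 0, 0, 0, 7, 0, 0, 0, 0, 0, 0, 0, 0]
}}

```text
time: 10.52
ee_pos: [0.5979, 0.2265, 0.1156]
eef_rot: [-0.109, 0.994, -0.0, -0.0]
ft_force: [0.3, 0.3, -0.4]
width: 0.019
grip_force: 25.0
```

```bash
python3 -c "
from h import *
go(.6003,.2286,.0155,102.4)
cv2.imwrite('pics/w5.png',r.camera('wrist')[:,:,::-1])"
```

```text
t 10.5167 pos [0.5979 0.2265 0.1156] ydir 102.5 | shift cm [-0.29  0.16 10.01] turn 0.1 F [ 0.3  0.3 -0.4] w 0.019 grip 25.0 j7 1.4
```

View pics/w5.png

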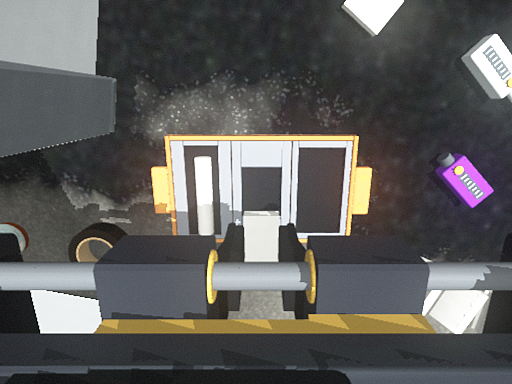

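The block is held at (262,235), over the middle recess, and the pin is still in its own. Lowering now.

Call:
{"method": "arm_command", "body": {
  "moves": [-0.3, 0.2, 3, 0, 0, 0, 3, 0, 0, 0, 2, 0, 0, 0, 1, 0, 0, 0, 0.6, 0, 0, 0, 0.3, 0, 0, 0, 0.05, 0, 0, 0, 0, 0, 0, 0, 0, 0]
}}

```text
time: 11.32
ee_pos: [0.6015, 0.2295, 0.0178]
eef_rot: [-0.107, 0.994, 0.0, 0.001]
ft_force: [-0.2, -0.4, 0.0]
width: 0.0189
grip_force: 25.0
```

```bash
python3 -c "
from h import *
go(.6003,.2286,.0155,102.4)"
```

```text
t 11.3167 pos [0.6015 0.2295 0.0178] ydir 102.3 | shift cm [ 0.14 -0.06  0.23] turn -0.1 F [-0.2 -0.4  0. ] w 0.0189 grip 25.0 j7 1.4
```

Call:
{"method": "arm_command", "body": {
  "moves": [0.1, 0, 0.2, 0, 0, 0, 0, 0, 0, 0, 0, 0]
}}

```text
time: 11.57
ee_pos: [0.6006, 0.2293, 0.0156]
eef_rot: [-0.107, 0.994, 0.0, 0.001]
ft_force: [0.9, -1.0, 5.8]
width: 0.0191
grip_force: 25.0
```

Call:
{"method": "arm_command", "body": {
  "moves": [0, 0, 0, 0, 0, 0, 0, 0, 0, 0, 0, 0, 0, 0, -1, 0, 0, 0, -3, 0, 0, 0, -3.5, 0, 0, 0, -3.5, 0, 0, 0, 0, 0, 0, 0, 0, 0],
  "fingers": 38
}}

```text
time: 12.32
ee_pos: [0.6011, 0.2294, 0.1276]
eef_rot: [-0.107, 0.994, 0.001, 0.002]
ft_force: [0.8, -0.5, -0.6]
width: 0.0329
grip_force: 0.0
```

```bash
python3 - <<'E'
from h import *
go(.409,.204,.2,62)
cv2.imwrite('pics/w6.png',r.camera('wrist')[:,:,::-1])
# knob height: triangulate from top (391,240) and scene (286,131)
P=[]
for n,uv in(('top',(393,239)),('scene',(286,131))):
    i=r.camera_info(n);p=[cast(i,uv,z)[0] for z in(0,.3)];a=np.r_[p[0],0];b=np.r_[p[1],.3];P.append((a,b-a))
A=np.c_[P[0][1],-P[1][1]];t=np.linalg.lstsq(A,P[1][0]-P[0][0],rcond=None)[0]
print(P[0][0]+t[0]*P[0][1],P[1][0]+t[1]*P[1][1])
E
```

```text
t 12.3167 pos [0.6011 0.2294 0.1276] ydir 102.3 | shift cm [19.28  1.62 -7.33] turn 40.3 F [ 0.8 -0.5 -0.6] w 0.0329 grip 0.0 j7 1.39
[0.36388098 0.1139106  0.09623282] [0.36594273 0.11352363 0.09625643]
```

View pics/w6.png

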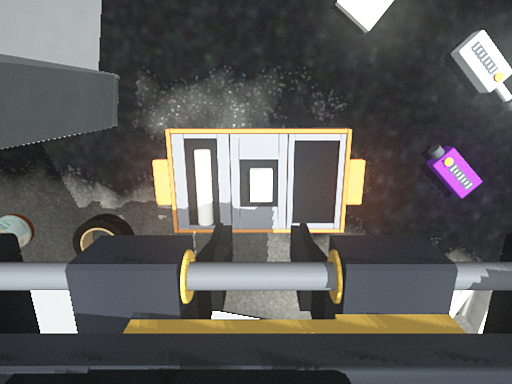

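The block is in its recess at (262,185). The cabinet's handle knob is at (0.365, 0.114, 0.096), close to where the gripper body would come down for the gauge. I'll hover offset and look first.

Call:
{"method": "arm_command", "body": {
  "moves": [0, 0, -3.5, 0, 0, 0, -3.5, 0, 3.1, 0.4, 0, 0, 3.1, 0.4, 0, 0, 3.1, 0.4, 0, 0, 3.1, 0.4, 0, 0, 3.1, 0.4, 0, 0, 3, 0.5, 0, 5, 0, 0, 0, 7, 0, 0, 0, 7, 0, 0, 0, 7, 0, 0, 0, 7],
  "fingers": 64
}}

```text
time: 13.37
ee_pos: [0.4128, 0.2134, 0.1934]
eef_rot: [0.182, 0.983, -0.001, -0.001]
ft_force: [-0.4, -0.7, -0.4]
width: 0.0559
grip_force: 0.0
```

Call:
{"method": "arm_command", "body": {
  "moves": [0, 0, 0, 7, 0, 0, 0, 0, 0, 0, 0, 0]
}}

```text
time: 13.62
ee_pos: [0.4131, 0.2135, 0.1936]
eef_rot: [0.237, 0.971, -0.001, -0.001]
ft_force: [0.1, 0.2, 1.0]
width: 0.0561
grip_force: 0.0
```

```bash
python3 - <<'E'
from h import *
i=r.camera_info('wrist');w=r.camera('wrist')[:,:,::-1];cv2.imwrite('pics/w7.png',w)
for m,b in blobs(w,i,w.min(2)>120,0.013,80,20000): 
    if abs(b[0]-420)<70 and abs(b[1]-240)<80:print(m,b)
go(.4146,.2146,.006,62)
E
```

```text
[320. 159.] [431.6 277.9  32.3  36.1  64.8]
[251. 168.] [403.2 204.   24.6  56.4 152.6]
t 13.6667 pos [0.4133 0.2136 0.1938] ydir 62.6 | shift cm [-0.09  0.17 18.78] turn 0.6 F [-0.   0.8 -0.4] w 0.0559 grip 0.0 j7 0.52
```

View pics/w7.png

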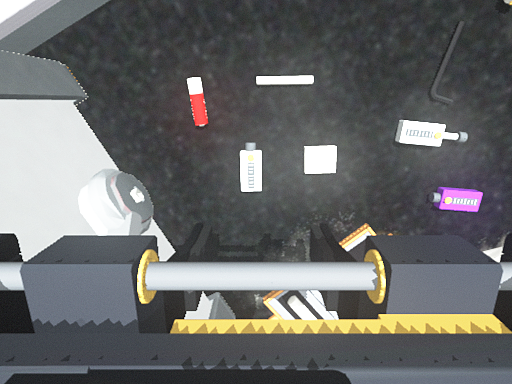

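The gauge with its cap home is at (251,172), with the cap at (250,147) touching the body. The pulled-out one at (420,133) and the purple one at (460,200) stay. Closing off-centre will draw the gauge away from the knob.

Call:
{"method": "arm_command", "body": {
  "moves": [0, 0, 3.5, 0, 0, 0, 3.5, 0, 0, 0, 3.5, 0, 0, 0, 2, 0, 0, 0, 1, 0, 0, 0, 0.5, 0, 0, 0, 0, 0]
}}

```text
time: 14.25
ee_pos: [0.4136, 0.2138, 0.0543]
eef_rot: [0.238, 0.971, -0.0, -0.0]
ft_force: [-0.9, 0.2, 0.1]
width: 0.0558
grip_force: 0.0
```

Call:
{"method": "arm_command", "body": {
  "moves": [0, 0, 1, 0, 0, 0, 1, 0, 0, 0, 1, 0, 0, 0, 1, 0, 0, 0, 0.6, 0, 0, 0, 0.3, 0, 0, 0, 0, 0]
}}

```text
time: 14.83
ee_pos: [0.4132, 0.2136, 0.0047]
eef_rot: [0.239, 0.971, -0.0, -0.0]
ft_force: [-0.2, 0.2, 0.5]
width: 0.0557
grip_force: 0.0
```

Call:
{"method": "arm_command", "body": {
  "moves": [0, 0, 0, 0, 0, 0, 0, 0, 0, 0, 0, 0, 0, 0, 0, 0, 0, 0, 0, 0, 0, 0, 0, 0, 0, 0, 0, 0, 0, 0, 0, 0],
  "fingers": 0
}}

```text
time: 15.5
ee_pos: [0.4138, 0.2138, 0.0057]
eef_rot: [0.239, 0.971, 0.0, 0.0]
ft_force: [-1.7, -1.1, 2.0]
width: 0.0234
grip_force: 25.0
```

Call:
{"method": "arm_command", "body": {
  "moves": [0, 0, -1, 0, 0, 0, -2, 0, 0, 0, -3, 0, 0, 0, -3.5, 0, 0, 0, -3, 0, 0, 0, 0, 0]
}}

```text
time: 16.0
ee_pos: [0.4165, 0.2157, 0.137]
eef_rot: [0.239, 0.971, 0.004, 0.003]
ft_force: [0.7, 0.7, 0.3]
width: 0.024
grip_force: 25.0
```

```bash
python3 - <<'E'
from h import *
go(.5894,.2797,.12,102.4)
cv2.imwrite('pics/w8.png',r.camera('wrist')[:,:,::-1])
E
```

```text
t 16.0 pos [0.4165 0.2157 0.137 ] ydir 62.3 | shift cm [-12.33  13.68   1.87] turn -40.1 F [0.7 0.7 0.3] w 0.024 grip 25.0 j7 0.52
```

View pics/w8.png

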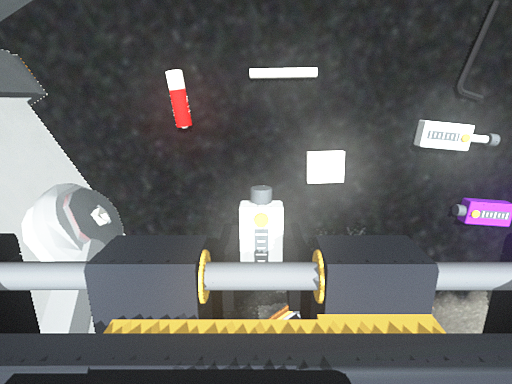

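The gauge is held at (261,230), with its cap at (261,195) toward tool +x. The wide block hasn't moved.

Call:
{"method": "arm_command", "body": {
  "moves": [-1.5, 1.7, 0.3, 0, -2.2, 2.4, 0.3, 0, -2.5, 2.8, 0.3, 0, -2.5, 2.8, 0.3, 0, -2.1, 2.4, 0.3, 0, -1.5, 1.6, 0.3, -5, 0, 0, 0, -7, 0, 0, 0, -7, 0, 0, 0, -7, 0, 0, 0, -7, 0, 0, 0, -7, 0, 0, 0, 0]
}}

```text
time: 17.05
ee_pos: [0.5857, 0.2777, 0.1113]
eef_rot: [-0.11, 0.994, -0.0, -0.001]
ft_force: [1.3, -0.7, -1.0]
width: 0.0236
grip_force: 25.0
```

```bash
python3 - <<'E'
from h import *
go(.5894,.2797,.0145,102.4)
s=r.read_state();i=r.camera_info('wrist');w=r.camera('wrist')[:,:,::-1];cv2.imwrite('pics/w9.png',w)
zt=s['ee_pos'][2]-.0055+.014
M=R.from_quat(s['eef_rot']).as_matrix()
col=w[170:260,262].astype(int);print(col.min(1).tolist())
for v in (190,195,200,205,210): 
  p=np.r_[cast(i,[261,v],zt)[0],zt];print(v,(M.T@(p-s['ee_pos'])*1000).round(1))
E
```

```text
t 17.05 pos [0.5857 0.2777 0.1113] ydir 102.7 | shift cm [-0.42  0.11  9.68] turn 0.3 F [ 1.3 -0.7 -1. ] w 0.0236 grip 25.0 j7 1.28
[83, 85, 78, 80, 80, 83, 83, 85, 86, 79, 82, 78, 83, 88, 82, 101, 105, 103, 100, 94, 146, 175, 176, 176, 176, 170, 172, 174, 175, 171, 166, 174, 167, 160, 195, 215, 211, 255, 255, 255, 255, 255, 253, 146, 134, 119, 104, 109, 107, 107, 111, 105, 105, 108, 107, 95, 99, 237, 193, 119, 101, 103, 96, 188, 232, 149, 93, 108, 106, 88, 233, 213, 120, 98, 104, 98, 102, 250, 193, 105, 101, 102, 96, 167, 224, 150, 90, 99, 98, 81]
190 [32.7 -0.5 -8.4]
195 [30.  -0.5 -8.4]
200 [27.3 -0.5 -8.5]
205 [24.5 -0.5 -8.5]
210 [21.7 -0.5 -8.5]
```

View pics/w9.png

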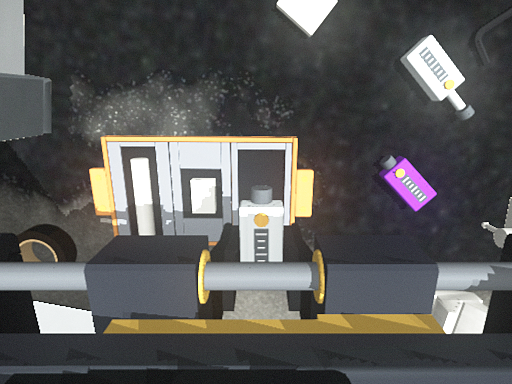

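Call:
{"method": "arm_command", "body": {
  "moves": [-0.5, 0.1, 3, 0, 0, 0, 3, 0, 0, 0, 2, 0, 0, 0, 0.8, 0, 0, 0, 0.5, 0, 0, 0, 0.2, 0, 0, 0, 0, 0, 0, 0, 0, 0]
}}

```text
time: 17.77
ee_pos: [0.5917, 0.2805, 0.019]
eef_rot: [-0.107, 0.994, 0.0, 0.001]
ft_force: [-0.1, 0.4, -1.2]
width: 0.0237
grip_force: 25.0
```

```bash
python3 -c "
from h import *
go(.5904,.2797,.0145,102.4)"
```

```text
t 17.7667 pos [0.5917 0.2805 0.019 ] ydir 102.3 | shift cm [ 0.15 -0.05  0.45] turn -0.1 F [-0.1  0.4 -1.2] w 0.0237 grip 25.0 j7 1.27
```

Call:
{"method": "arm_command", "body": {
  "moves": [0.1, 0, 0.2, 0, 0, 0, 0.2, 0, 0, 0, 0, 0, 0, 0, 0, 0]
}}

```text
time: 18.1
ee_pos: [0.5905, 0.2803, 0.0148]
eef_rot: [-0.107, 0.994, 0.0, 0.001]
ft_force: [-1.3, -1.3, 4.9]
width: 0.024
grip_force: 25.0
```

Call:
{"method": "arm_command", "body": {
  "moves": [0, 0, 0, 0, 0, 0, 0, 0, 0, 0, 0, 0, 0, 0, -1, 0, 0, 0, -3, 0, 0, 0, -3.5, 0, 0, 0, -3.5, 0, 0, 0, -2, 0, 0, 0, 0, 0],
  "fingers": 45
}}

```text
time: 18.85
ee_pos: [0.5924, 0.2811, 0.1503]
eef_rot: [-0.107, 0.994, 0.002, 0.004]
ft_force: [0.7, -0.3, 0.6]
width: 0.0393
grip_force: 0.0
```

```bash
python3 - <<'E'
from h import *
go(.5904,.2797,.0145,102.4)
i=r.camera_info('wrist')
w=r.camera('wrist')[:,:,::-1];cv2.imwrite('pics/w10.png',cv2.resize(w[80:245,60:340],None,fx=2.8,fy=2.8,interpolation=cv2.INTER_CUBIC))
E
```

```text
t 18.85 pos [0.5924 0.2811 0.1503] ydir 102.3 | shift cm [ 0.35 -0.13 13.58] turn -0.1 F [ 0.7 -0.3  0.6] w 0.0393 grip 0.0 j7 1.27
```

View pics/w10.png

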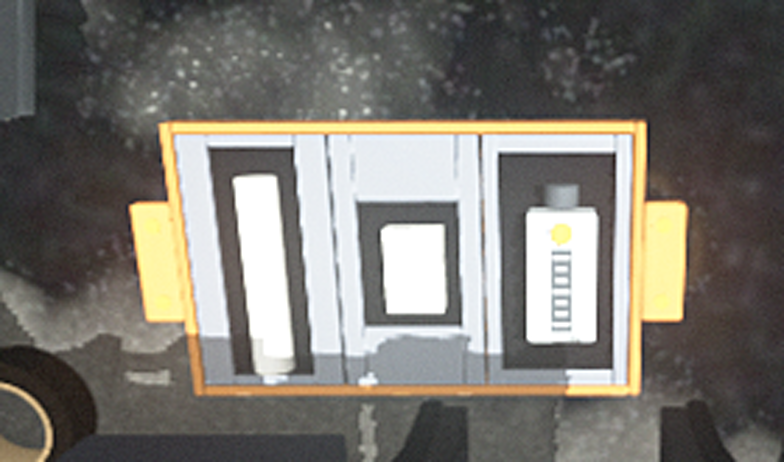

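The crop shows all three pieces lying flat in their recesses: the pin at (265,270), the block at (415,268) and the gauge at (560,270). The gripper is open and clear.

```bash
python3 -c "
from bench import r
print(r.close_job())"
```

```text
the job is handed in; nothing more can be done
None
```

The thick pin, the narrow block and the pushed-home plunger gauge each lie flat and lengthwise in their own recess, packed in that order, the look-alikes were never picked up, and the job was handed in at about 19 s.

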